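# Load the inspection dish and click it under the magnifier

### The arm

A 6-joint arm with a two-finger parallel gripper is mounted at the origin on the work surface. World frame = base frame: x ahead of the robot, y to its left, z up, the work surface at z = 0. Lengths are in mm, angles in rad, forces in N, time in s.
With the tool pointing down it reaches from about 250 to 800 mm from the base axis. Payload 3.9 kg.
Tool frame: the origin (TCP) lies at the very end of the fingers, on their centre line; the grasp point (between the pads) lies 19 mm behind it (r.hold_point_z is the distance from the TCP to the grasp point, in mm); x points along the fingers, y is the direction in which the jaws open and shut, and the axes are right-handed (so a half turn about x gives the same grasp; the last joint's range is limited). The gripper opens to 85 mm and grips with 20 to 120 N. Pads are 22 mm wide; open, the fingers measure 114 mm over their backs; the gripper's body (76 mm by 85 mm) begins 54 mm behind the grasp point. The pads swing forward as they close: fully open they stand 13 mm farther back than shut.
Start: joints at [-1.299, 0.26, -0.138, 1.173, 0, 1.571], TCP at [140.94, -505.718, 231.304] pointing down, gripper open.
Joint ranges: [-2.78, 2.78], [-0.83, 1.72], [-1.28, 1.37], [-1.9, 2.12], [-1.57, 1.48], [-3.14, 3.14]. Speed limits (rad/s): [2.57, 2.57, 3.14, 3.14, 3.14, 3.14].

### API

Orientations are given as a rotation vector (axis times angle).
In Python, from cell import r gives the robot as it stands.
- The arm moves only by the shell command python3 -m crank 'ROWS' [OPENING] [FORCE]. ROWS is JSON, a list of rows, each an object with "linear": the shift along the tool's x, y, z in mm, a list of three; "rot": the turn, a rotation vector about the tool's x, y, z in degrees, a list of three. In form: [{"linear": [dx, dy, dz], "rot": [wx, wy, wz]}, ...]. A call has 1 to 20 rows; each row shifts and turns the commanded pose from where the row before left it, along the tool's axes as they then stand; what a row does not reach is not made up. A row lasts 1/10 s, in which the tool goes at most 50 mm and 8.59 degrees, less where a joint would pass 70% of its speed; a pose out of reach is approached as far as the arm can. A call is refused whole if a number of a shift passes 50 or a number of a turn 8.59, either way. A call with a gripper value outside its range is refused whole. OPENING is the closure, from 0 (fully open) to 1 (shut), set as the call begins (- or left out, the last holds). The fingers move at their own pace and stop on an object; FORCE is the grip in N (left out, the last holds). Time passes only in rows, so rows that do not move let the fingers close. It gives the time, the measured TCP pose, the force and the opening at its end, in the units of the state.
- r.get_obs(): the state, without advancing time (a new reading comes with each control period).
- r.grab_frame(name): name is "scene" or "top"; returns the picture (480x640x3 uint8, red, green, blue); there is no depth.
- r.calibration(name): a dict with "camera_matrix" (3x3 intrinsics, pixels), "R" (3x3) and "t" (3): a world point X has camera coordinates R X + t. Camera axes: x right, y down, z forward; pixel columns grow to the right and rows downward; lengths in mm; the calibration is good to about 2 mm. A picture is of the moment at which its call begins. calibration takes no time and is no camera call.
- r.finish_job(): hands the job in, once; it reports no verdict.
Trained networks look in the newest picture that a camera, given by its name, has taken for a name from the list of things; names that differ only in an ending like _2 or _b are one class to them, and where a whole thing is asked for, a point or a joint stands for the part that bears it (a point fixed in the world has none). Each returns a list of dicts, best first, with "score" (0 to 1); they miss things now and then, are a little off and sometimes report something else, mostly with a low value. They report only what shows in the picture. A call takes as long as a camera call. They do not tell look-alikes from the thing itself.
- r.boxes_of(camera, thing): "bbox" ([centre column, centre row, width, height] as shares, 0 to 1, of the picture: columns of its width, rows of its height, round what is visible of it).
- r.landmark_of(camera, thing): "position" ([column, row] as shares, 0 to 1, of the picture: columns of its width, rows of its height: a listed point, or the origin of a listed thing).
The state is a dict: "time": time; "q": joint angles; "joint_velocities": joint speeds; "joint_efforts": joint torques, N m; "position": TCP position; "orientation": TCP orientation; "wrist_force": force on the tool from outside, world axes, zero at the start; "moment": the same for the moment, N m; "grip_width": opening from 0.0 (shut) to 1.0 (fully open).
Only numpy, scipy, OpenCV 4.12 (cv2) and the standard library are available. Lean on these libraries where they do the work, as an engineer would, in place of code of your own. Each camera call takes 0.05 s, during which the arm holds its last target. There are 200 camera calls.

### The job

With the small scoop, scoop silver beads from the tray and tip at least three of the four into the dish of the spring turntable without touching the beads with the fingers, then put the scoop back down in the tray. Then pull the turntable's lever clockwise exactly four clicks from rest, which brings the dish under the magnifier, and keep holding the lever by its wooden grip at the fourth click: finish while still holding it, as it springs back if let go, and never go on to a fifth click. Leave the hammer beside the tray, the pitch bowl, the punch and the file where they are.

Things in the scene. Friction and masses are not known exactly. Their poses are not given: they have to be found in the camera images.
- tray: fixed steel trough, inside 200 mm long (x) and 60 mm wide (y); side walls 14 mm high, 4 mm thick; floor 4 mm thick. Origin under its centre, on the bench. Its +x end is a slope rising at 50 degrees from x = +88 mm to 46 mm high at x = +123 mm: beads pushed against it climb and roll back over the scoop's lip. The scoop starts in the -x half, the beads in the +x half
- scoop: loose scoop, 100 g. Origin under the rear edge of the flat steel blade, x towards the lip, z up. Blade 1.5 mm thick, 54 mm wide, x = 0 to the lip at +60 mm; rear wall 20 mm high, side walls 18 mm, flaring to x = +30 mm; heel at x = -32 mm. Upright wooden grip block 24 (x) by 14 mm (y) at x = -16 mm, y = 0, z = 6 to 66 mm: pinch it across y from above. Starts flat in the tray, lip to the slope
- bead0_center (a point): centre of a loose silver bead, a ball 18 mm in diameter, about 25 g, polished and slippery, one of four alike in the tray
- bead1_center (a point): centre of a loose silver bead, a ball 18 mm in diameter, about 25 g, polished and slippery, one of four alike in the tray
- bead2_center (a point): centre of a loose silver bead, a ball 18 mm in diameter, about 25 g, polished and slippery, one of four alike in the tray
- bead3_center (a point): centre of a loose silver bead, a ball 18 mm in diameter, about 25 g, polished and slippery, one of four alike in the tray
- index: fixed inspection turntable, grey round base 170 mm across; origin on the bench under the vertical pivot (pin 66 mm high). In its frame at rest the dish is 110 mm out in direction 160 degrees (from x towards y), the lever's grip 120 mm out at -70 degrees; the magnifier is 110 mm out at 114 degrees, on a post 185 mm out; the pawl block (60 mm high) at 20 degrees
- click_lever (a joint): turntable angle, rad: 0 at rest on its stop, growing clockwise from above, at most 1.3. The pawl passes a pin with a click (pull rises, then drops) at 0.1, 0.3, 0.5, 0.7 (fourth), 0.9.. and sits in a notch at 0.2, 0.4, 0.6, 0.8 (fourth), 1.0.. A return spring pulls 6.7 N at the grip at rest, 8.8 N at the fourth notch; clicks add 4.4 N before a pin and take as much after it; let go, it returns to 0
- lever_grip: dark wooden upright round grip at the end of the lever, 18 mm in diameter, from its origin (bottom centre, 28 mm above the bench) 74 mm up; it travels on a circle of 120 mm radius about the pivot. It can be pinched from above, or hooked or pushed from the side
- grip_top (a point): top centre of that grip, 102 mm above the bench
- dish_floor (a point): centre of the inner floor of the steel dish on the turntable, 32 mm above the bench; the dish is round and open on top, 84 mm across inside, 92 mm outside, rim 58 mm above the bench
- lens_axis (a point): centre of the magnifier, a clear lens in a black ring 88 mm across, fixed level over the place where the dish comes at the fourth click, its underside 126 mm and its top 136 mm above the bench
- hammer_a: chasing hammer lying beside the tray on the right of the bench, wooden handle and dark steel head, 230 mm long; bystander, not to be disturbed; origin under its middle
- bowl: steel pitch bowl 170 mm across, 60 mm high, filled with black pitch and small silver plaques, on the left; bystander, not to be disturbed; origin under its middle
- punch: single loose chasing punch, a round steel rod 110 mm long, 10 mm thick, lying between tray and turntable; bystander, not to be disturbed; origin under its middle
- file_tool: file with a pale wooden handle, about 220 mm long, lying at the far right; bystander, not to be disturbed; origin under its middle
- bead0: the same bead as a body (its origin turns with it; use the centre)
- bead1: the same bead as a body (its origin turns with it; use the centre)
- bead2: the same bead as a body (its origin turns with it; use the centre)
- bead3: the same bead as a body (its origin turns with it; use the centre)
Things that resemble listed ones, but are neither listed nor needed, are in the scene too. What is shaped like the scoop but orange is not meant.

How it is judged (in metres and radians):
On the way, in this order (a step that is already met when the one before it is completed fails the run):
1. at least three beads lie in the dish, the lever still at rest ((((horizontal distance between bead0_center and dish_floor below 0.042 m and z of bead0_center in the frame of dish_floor between 0.002 and 0.027 m) and (horizontal distance between bead1_center and dish_floor below 0.042 m and z of bead1_center in the frame of dish_floor between 0.002 and 0.027 m) and (horizontal distance between bead2_center and dish_floor below 0.042 m and z of bead2_center in the frame of dish_floor between 0.002 and 0.027 m)) or ((horizontal distance between bead0_center and dish_floor below 0.042 m and z of bead0_center in the frame of dish_floor between 0.002 and 0.027 m) and (horizontal distance between bead1_center and dish_floor below 0.042 m and z of bead1_center in the frame of dish_floor between 0.002 and 0.027 m) and (horizontal distance between bead3_center and dish_floor below 0.042 m and z of bead3_center in the frame of dish_floor between 0.002 and 0.027 m)) or ((horizontal distance between bead0_center and dish_floor below 0.042 m and z of bead0_center in the frame of dish_floor between 0.002 and 0.027 m) and (horizontal distance between bead2_center and dish_floor below 0.042 m and z of bead2_center in the frame of dish_floor between 0.002 and 0.027 m) and (horizontal distance between bead3_center and dish_floor below 0.042 m and z of bead3_center in the frame of dish_floor between 0.002 and 0.027 m)) or ((horizontal distance between bead1_center and dish_floor below 0.042 m and z of bead1_center in the frame of dish_floor between 0.002 and 0.027 m) and (horizontal distance between bead2_center and dish_floor below 0.042 m and z of bead2_center in the frame of dish_floor between 0.002 and 0.027 m) and (horizontal distance between bead3_center and dish_floor below 0.042 m and z of bead3_center in the frame of dish_floor between 0.002 and 0.027 m))) and value of joint click_lever below 0.1 rad), for 0.2 s.
2. the scoop lies back in the tray, let go, the lever still at rest (all of step 1 and x of scoop in the frame of tray between -0.1 and 0.06 m and y of scoop in the frame of tray between -0.035 and 0.035 m and z of scoop in the frame of tray below 0.025 m and angle between scoop's own z axis and vertical below 0.35 rad and linear speed of scoop below 0.03 m/s and contact force between the fingers and scoop below 0.1 N and contact force between scoop and tray above 0.2 N), for 0.2 s.
3. the lever stands at the fourth click, held by its grip ((((horizontal distance between bead0_center and dish_floor below 0.042 m and z of bead0_center in the frame of dish_floor between 0.002 and 0.027 m) and (horizontal distance between bead1_center and dish_floor below 0.042 m and z of bead1_center in the frame of dish_floor between 0.002 and 0.027 m) and (horizontal distance between bead2_center and dish_floor below 0.042 m and z of bead2_center in the frame of dish_floor between 0.002 and 0.027 m)) or ((horizontal distance between bead0_center and dish_floor below 0.042 m and z of bead0_center in the frame of dish_floor between 0.002 and 0.027 m) and (horizontal distance between bead1_center and dish_floor below 0.042 m and z of bead1_center in the frame of dish_floor between 0.002 and 0.027 m) and (horizontal distance between bead3_center and dish_floor below 0.042 m and z of bead3_center in the frame of dish_floor between 0.002 and 0.027 m)) or ((horizontal distance between bead0_center and dish_floor below 0.042 m and z of bead0_center in the frame of dish_floor between 0.002 and 0.027 m) and (horizontal distance between bead2_center and dish_floor below 0.042 m and z of bead2_center in the frame of dish_floor between 0.002 and 0.027 m) and (horizontal distance between bead3_center and dish_floor below 0.042 m and z of bead3_center in the frame of dish_floor between 0.002 and 0.027 m)) or ((horizontal distance between bead1_center and dish_floor below 0.042 m and z of bead1_center in the frame of dish_floor between 0.002 and 0.027 m) and (horizontal distance between bead2_center and dish_floor below 0.042 m and z of bead2_center in the frame of dish_floor between 0.002 and 0.027 m) and (horizontal distance between bead3_center and dish_floor below 0.042 m and z of bead3_center in the frame of dish_floor between 0.002 and 0.027 m))) and value of joint click_lever between 0.72 and 0.88 rad and velocity of joint click_lever between -0.1 and 0.1 rad/s and contact force between the fingers and lever_grip above 2 N), for 0.2 s.
At the end, for the whole second after the job is handed in: At least three beads lie in the dish below its rim, the scoop lies let go in the tray (tilted less than 0.35 rad), and the lever is held still by the fingers on its wooden grip (more than 2 N) at the fourth click (0.72 to 0.88 rad) (all of step 3 and x of scoop in the frame of tray between -0.1 and 0.06 m and y of scoop in the frame of tray between -0.035 and 0.035 m and z of scoop in the frame of tray below 0.025 m and angle between scoop's own z axis and vertical below 0.35 rad and linear speed of scoop below 0.03 m/s and contact force between the fingers and scoop below 0.1 N and contact force between scoop and tray above 0.2 N); the arm keeps its last pose, push and grip.
It fails at once if a fifth click (value of joint click_lever above 0.9 rad).
It fails at once if a bead touched by the fingers (contact force between the fingers and bead0 above 0.5 N or contact force between the fingers and bead1 above 0.5 N or contact force between the fingers and bead2 above 0.5 N or contact force between the fingers and bead3 above 0.5 N).
It fails at once if a bystander moved by more than 15 mm (distance of any of hammer_a, bowl, punch, file_tool from where it was at the start of the episode above 0.015 m).
It also fails if it takes over 72 s, if anything falls off the work surface, if the arm or the gripper's body presses on something with over 40 N, if the wrist force passes 120 N, or if a joint passes its speed limit or range.

## Working session

There is one attempt and no reset: what is moved stays moved. The work goes in short steps, Python scripts to look and compute and a shell command to move; the robot and the scene stay as the last step left them, time stands still between calls to the robot, and variables do not carry over. Pictures are saved under pics/ and viewed, about 8 in all and at most 12, crops included, and the job is handed in when it is done.

```bash
ls; mkdir -p pics
python3 - <<'E'
from cell import r
import cv2,numpy as np
for n in("scene","top"):
    im=r.grab_frame(n); cv2.imwrite(f"pics/{n}0.png",im[:,:,::-1])
    c=r.calibration(n); print(n,c)
    for t in["tray","scoop","bead0_center","index","grip_top","dish_floor","lens_axis","hammer_a","bowl","punch"]:
        print(t,[(np.round(np.array(d["position"])*[640,480],1).tolist(),round(d["score"],2)) for d in r.landmark_of(n,t)[:5]])
print(r.get_obs())
E
```

```text
pics
scene {'camera_matrix': array([[512.52298034,   0.        , 311.86969776],
       [  0.        , 512.52298034, 239.73499386],
       [  0.        ,   0.        ,   1.        ]]), 'R': array([[ 0.24253611,  0.97005221,  0.01322686],
       [ 0.49437012, -0.11185039, -0.86202533],
       [-0.83473015,  0.21561124, -0.50669259]]), 't': array([-125.38289438, -133.51135103, 1675.3951858 ])}
tray [([231.7, 301.3], 0.98), ([224.5, 312.6], 0.17)]
scoop [([223.1, 289.2], 0.84), ([240.9, 304.5], 0.71), ([212.7, 249.0], 0.58)]
bead0_center [([238.7, 304.3], 0.56)]
index [([384.3, 305.4], 0.84), ([345.6, 311.2], 0.33)]
grip_top [([345.1, 283.1], 0.78)]
dish_floor [([390.0, 266.7], 0.64)]
lens_axis [([424.8, 243.4], 0.94), ([240.2, 310.1], 0.45), ([389.6, 267.6], 0.4)]
hammer_a [([387.5, 305.9], 0.62), ([142.4, 300.0], 0.6), ([240.4, 312.8], 0.38)]
bowl [([450.2, 258.0], 0.71)]
punch [([285.4, 268.8], 0.65)]
top {'camera_matrix': array([[467.77101456,   0.        , 313.6985258 ],
       [  0.        , 467.77101456, 241.04231685],
       [  0.        ,   0.        ,   1.        ]]), 'R': arra
[... 594 characters left out ...]
punch [([343.9, 264.3], 0.63)]
{'time': 1.1, 'q': array([-1.29901981e+00,  2.59968428e-01, -1.38103582e-01,  1.17266446e+00,
        2.93188876e-05,  1.57076865e+00]), 'joint_velocities': array([ 0.00099819,  0.0003933 , -0.00012097, -0.00028913, -0.00120873,
       -0.00015608]), 'joint_efforts': array([-2.00660143e-03, -4.05624390e+01,  2.54239082e+01,  1.08431257e-03,
       -5.59834888e-06, -8.25481294e-06]), 'position': array([ 140.94279896, -505.7315178 ,  231.31952999]), 'orientation': array([ 2.07608179,  0.28383051, -2.07600393]), 'wrist_force': array([-0.47082159,  0.1824967 ,  0.15961993]), 'moment': array([-0.02066602,  0.02934253, -0.07863423]), 'grip_width': 0.9959058827348011}
```

Run:
```python
import cv2
a=cv2.imread("pics/top0.png")[100:380,80:540]; cv2.imwrite("pics/top0c.png",cv2.resize(a,(800,487),interpolation=cv2.INTER_CUBIC))
a=cv2.imread("pics/scene0.png")[180:380,170:470]; cv2.imwrite("pics/scene0c.png",cv2.resize(a,(800,533),interpolation=cv2.INTER_CUBIC))
```

```text
(no output)
```

View pics/top0c.png

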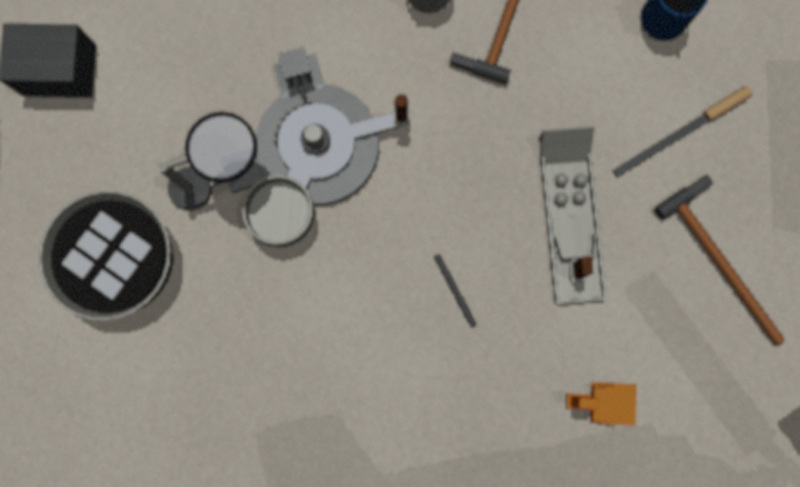

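View pics/scene0c.png

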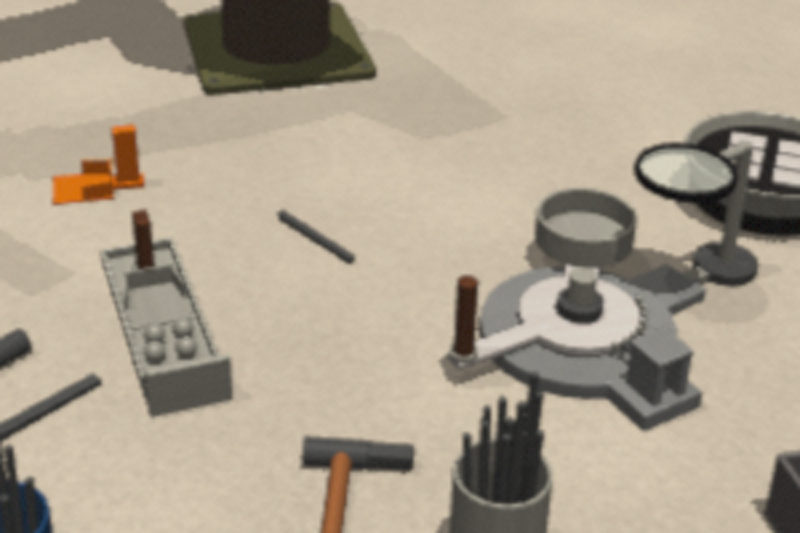

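```bash
cat > h.py <<'E'
import numpy as np
from cell import r
CAL={n:r.calibration(n) for n in("scene","top")}
def ray(n,uv):
    c=CAL[n]; K,R,t=map(np.array,(c["camera_matrix"],c["R"],c["t"]))
    return -R.T@t, R.T@np.linalg.solve(K,[uv[0],uv[1],1])
def atz(n,uv,z):
    o,d=ray(n,uv); return o+d*(z-o[2])/d[2]
def px(n,X):
    c=CAL[n]; p=c["camera_matrix"]@(c["R"]@np.array(X)+c["t"]); return p[:2]/p[2]
def tri(a,b):
    A=[];B=[]
    for n,uv in(("top",a),("scene",b)):
        o,d=ray(n,uv); d/=np.linalg.norm(d); P=np.eye(3)-np.outer(d,d); A.append(P);B.append(P@o)
    return np.linalg.lstsq(np.vstack(A),np.hstack(B),rcond=None)[0]
tc=lambda x,y:(x/800*460+80-.5,y/487*280+100-.5)
sc=lambda x,y:(x/800*300+170-.5,y/533*200+180-.5)
E
python3 - <<'E'
from h import *
np.set_printoptions(precision=1,suppress=True)
for n,x,y,z in[("tray bl",555,303,16),("tray br",603,299,16),("slope tl",541,132,46),("slope tr",593,128,46),("b",561,180,13),("b",580,180,13),("b",561,199,13),("b",580,198,13),("grip scoop top",584,262,70),("lip l",556,255,5),("lever top",402,98,102),("pin top",313,130,66),("dish rim",279,212,58),("lens",221,147,131),("punch a",437,257,5),("punch b",474,325,5)]:
    print(n,atz("top",tc(x,y),z))
for n,x,y,z in[("lever top",466,281,102),("scoopgrip top",140,214,70),("dish rim c",586,214,58),("lens",686,169,131),("slope",(231),362,46),("slope l",143,380,46),("tray far l",102,251,16),("tray far r",171,241,16)]:
    print(n,atz("scene",sc(x,y),z))
print(tri(tc(402,98),sc(466,281)),tri(tc(584,262),sc(140,214)))
E
```

```text
tray bl [ 405.9 -170.7   16. ]
tray br [ 412.4 -234.6   16. ]
slope tl [ 631.1 -148.3   46. ]
slope tr [ 637.8 -217.6   46. ]
b [ 573.8 -180.6   13. ]
b [ 574.3 -206.5   13. ]
b [ 547.5 -180.4   13. ]
b [ 549.3 -206.2   13. ]
grip scoop top [ 454.6 -198.3   70. ]
lip l [ 471.7 -174.5    5. ]
lever top [656.   36.9 102. ]
pin top [622.5 152.9  66. ]
dish rim [514.2 194.2  58. ]
lens [580.2 256.3 131. ]
punch a [466.  -13.5   5. ]
punch b [375.3 -64.2   5. ]
lever top [650.3  36.2 102. ]
scoopgrip top [ 443.  -204.1   70. ]
dish rim c [515.1 195.5  58. ]
lens [571.9 258.8 131. ]
slope [ 639.5 -152.9   46. ]
slope l [ 645.9 -222.9   46. ]
tray far l [ 413.7 -240.4   16. ]
tray far r [ 411.4 -176.2   16. ]
[654.6  35.8 105.1] [ 453.4 -200.9   75.5]
```

```bash
python3 - <<'E'
import cv2
a=cv2.imread("pics/top0.png")[165:285,380:440]; a=cv2.resize(a,(300,600),interpolation=cv2.INTER_CUBIC)
b=cv2.imread("pics/scene0.png")[250:340,200:265]; b=cv2.resize(b,(433,600),interpolation=cv2.INTER_CUBIC)
cv2.imwrite("pics/z0.png",cv2.hconcat([a,b]))
E
python3 - <<'E'
from h import *
from scipy.spatial.transform import Rotation as Ro
print(Ro.from_rotvec(r.get_obs()["orientation"]).as_matrix().round(3))
E
```

```text
[[ 0.     0.268 -0.963]
 [-0.    -0.963 -0.268]
 [-1.     0.    -0.   ]]
```

View pics/z0.png

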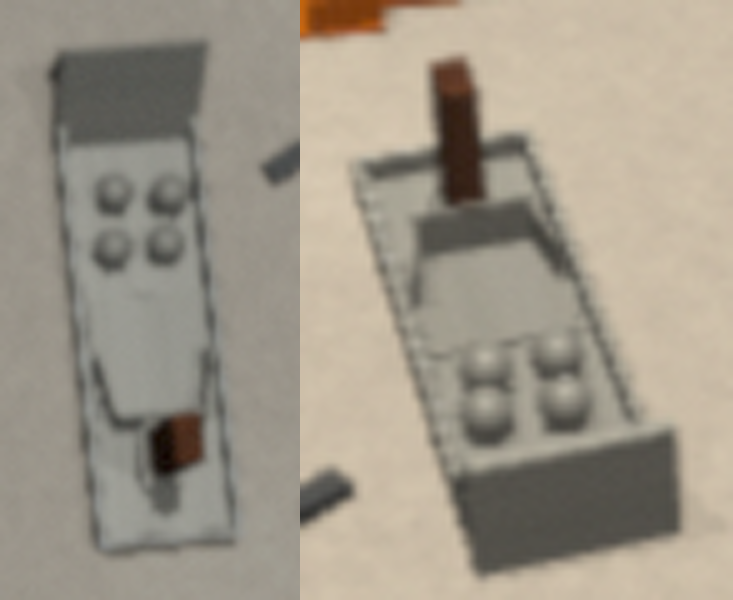

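Run:
```python
from h import *
np.set_printoptions(precision=1,suppress=True)
t=lambda x,y:(380+x/5-.5,165+y/5-.5); s=lambda x,y:(200+(x-300)/6.667-.5,250+y/6.667-.5)
print("griptop",tri(t(189,439),s(450,66)),atz("top",t(189,439),70),atz("scene",s(450,66),70))
print("rear l/r scene",atz("scene",s(417,213),24),atz("scene",s(533,203),24))
print("rear l top",atz("top",t(115,425),14), atz("top",t(97,355),20),atz("top",t(207,350),20))
for a,b in[((115,195),(560,350)),((167,195),(563,398)),((113,248),(485,362)),((164,244),(487,412))]:
  print("b top",atz("top",t(*a),13),"scene",atz("scene",s(*b),13))
for a in[(60,125),(190,140),(100,548),(235,541),(55,52),(207,42)]: print("tray top",a,atz("top",t(*a),46 if a[1]<60 else 18))
for a in[(355,160),(525,135),(460,468),(677,430)]: print("tray scene",a,atz("scene",s(*a),46 if a[1]>300 else 18))
```

```text
griptop [ 449.1 -203.    74.6] [ 449.9 -202.7   70. ] [ 441.3 -203.9   70. ]
rear l/r scene [ 464.  -221.3   24. ] [ 467.1 -180.1   24. ]
rear l top [ 462.7 -180.5   14. ] [ 494.6 -171.3   20. ] [ 498.  -222.5   20. ]
b top [ 572.6 -181.6   13. ] scene [ 541.4 -180.1   13. ]
b top [ 573.1 -206.2   13. ] scene [ 568.2 -182.4   13. ]
b top [ 547.  -180.4   13. ] scene [ 542.4 -206.    13. ]
b top [ 549.4 -204.5   13. ] scene [ 569.9 -208.2   13. ]
tray top (60, 125) [ 604.9 -154.9   18. ]
tray top (190, 140) [ 598.7 -216.3   18. ]
tray top (100, 548) [ 404.9 -172.4   18. ]
tray top (235, 541) [ 409.3 -234.7   18. ]
tray top (55, 52) [ 632.2 -148.2   46. ]
tray top (207, 42) [ 638.3 -218.6   46. ]
tray scene (355, 160) [ 415.9 -240.4   18. ]
tray scene (525, 135) [ 413.3 -177.2   18. ]
tray scene (460, 468) [ 638.3 -221.4   46. ]
tray scene (677, 430) [ 635.  -152.4   46. ]
```

```bash
cat >> h.py <<'E'
from scipy.spatial.transform import Rotation as Ro
def head(h,p=0): # heading deg, lip-up pitch deg -> tool matrix
    c,s=np.cos(np.radians(h)),np.sin(np.radians(h))
    A=np.array([[0,s,-c],[0,-c,-s],[-1,0,0]]).astype(float)
    return A@Ro.from_euler('y',p,degrees=True).as_matrix()
def step(P,Rm):
    o=r.get_obs(); R0=Ro.from_rotvec(o["orientation"]).as_matrix()
    print("pos",o["position"].round(1),"t",o["time"],"F",o["wrist_force"].round(1),"grip",o["grip_width"])
    print("rotvec(deg,tool)",np.degrees(Ro.from_matrix(R0.T@Rm).as_rotvec()).round(2),"shift now",(R0.T@(np.array(P)-o["position"])).round(1),"after rot",(Rm.T@(np.array(P)-o["position"])).round(1))
E
R='{"linear":[7.1,-27.4,-33.2],"rot":[0,0,0]}'
python3 -m crank '[{"linear":[0,0,0],"rot":[5.2,0,0]},{"linear":[0,0,0],"rot":[5.2,0,0]},{"linear":[7.1,-27.4,-33.2],"rot":[0,0,0]},{"linear":[7.1,-27.4,-33.2],"rot":[0,0,0]},{"linear":[7.1,-27.4,-33.2],"rot":[0,0,0]},{"linear":[7.1,-27.4,-33.2],"rot":[0,0,0]},{"linear":[7.1,-27.4,-33.2],"rot":[0,0,0]},{"linear":[7.1,-27.4,-33.2],"rot":[0,0,0]},{"linear":[7.1,-27.4,-33.2],"rot":[0,0,0]},{"linear":[7.1,-27.4,-33.2],"rot":[0,0,0]},{"linear":[7.1,-27.4,-33.2],"rot":[0,0,0]},{"linear":[7.1,-27.4,-33.2],"rot":[0,0,0]},{"linear":[0,0,0],"rot":[0,0,0]}]' 0 60
python3 -c "
from h import *
step([447,-203,37],head(5.2))"
```

```text
time: 2.4
position: [450.0, -199.6, 159.6]
orientation: [2.174, 0.107, -2.171]
wrist_force: [-0.5, -0.2, 0.3]
grip_width: 0.999
pos [ 450.  -199.6  159.6] t 2.4 F [-0.5 -0.2  0.3] grip 0.9988823298909701
rotvec(deg,tool) [ 0.34 -0.08  0.08] shift now [122.6   3.2   3.4] after rot [122.6   3.1   3.3]
```

```bash
python3 -m crank '[{"linear":[20,3,3],"rot":[0.3,0,0]},{"linear":[25,0,0],"rot":[0,0,0]},{"linear":[25,0,0],"rot":[0,0,0]},{"linear":[25,0,0],"rot":[0,0,0]},{"linear":[20,0,0],"rot":[0,0,0]},{"linear":[8,0,0],"rot":[0,0,0]},{"linear":[0,0,0],"rot":[0,0,0]}]'
python3 - <<'E'
from h import *
import cv2
a=r.grab_frame("top")[165:285,360:460]; b=r.grab_frame("scene")[230:340,190:275]
cv2.imwrite("pics/z1.png",cv2.hconcat([cv2.resize(a,(400,480)),cv2.resize(b,(371,480))])[:,:,::-1])
step([447,-203,37],head(5.2))
E
```

```text
time: 3.1
position: [443.0, -206.1, 36.5]
orientation: [2.176, 0.093, -2.181]
wrist_force: [0.0, 0.2, 0.4]
grip_width: 1.002
pos [ 444.6 -206.7   38. ] t 3.2 F [-0.4 -0.5  0. ] grip 1.0013500753780182
rotvec(deg,tool) [-0.35 -0.05 -0.04] shift now [ 1.  -3.5 -2.7] after rot [ 1.  -3.5 -2.7]
```

View pics/z1.png

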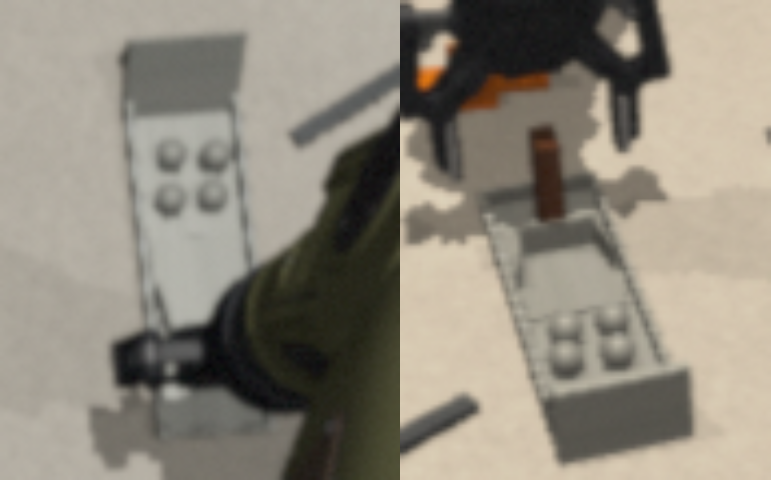

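Run:
```python
from h import *
f=lambda X:((px("scene",X)+.5-[190,230])*4.364+[400,0]).round(1)
o=r.get_obs()["position"]; print(o)
y=head(5.2)[:,1]
for z in(37,50): 
  p=[444,-205,z]; print(z,f(p),f(p+50*y),f(p-50*y))
for p in([447,-203,70],[443,-204,70],[447,-203,50]): print(p,f(p))
g=lambda X:((px("top",X)+.5-[360,165])*4).round(1)
print(g([444,-205,50]-50*y))
```

```text
[ 444.62227522 -206.69693924   38.03477412]
37 [544.9 183.4] [454.2 199.3] [633.4 167.9]
50 [543.1 163.8] [452.  179.6] [632.1 148.5]
[447, -203, 70] [544.6 135.8]
[443, -204, 70] [542.  132.2]
[447, -203, 50] [547.3 166.3]
[139.2 372.2]
```

```bash
python3 -m crank '[{"linear":[2,-3,0],"rot":[0,0,0]},{"linear":[0,0,0],"rot":[0,0,0]},{"linear":[0,0,0],"rot":[0,0,0]},{"linear":[0,0,0],"rot":[0,0,0]},{"linear":[0,0,0],"rot":[0,0,0]},{"linear":[0,0,0],"rot":[0,0,0]},{"linear":[0,0,0],"rot":[0,0,0]},{"linear":[0,0,0],"rot":[0,0,0]},{"linear":[0,0,0],"rot":[0,0,0]},{"linear":[0,0,0],"rot":[0,0,0]}]' 1 100
python3 -m crank '[{"linear":[0,0,0],"rot":[0,0,0]},{"linear":[0,0,0],"rot":[0,0,0]}]'
```

```text
time: 4.2
position: [444.3, -203.3, 35.7]
orientation: [2.179, 0.092, -2.177]
wrist_force: [-0.9, 0.6, 5.4]
grip_width: 0.153
time: 4.4
position: [444.3, -203.3, 35.7]
orientation: [2.179, 0.092, -2.177]
wrist_force: [-0.2, -0.2, 5.9]
grip_width: 0.149
```

```bash
python3 -m crank '[{"linear":[0,0,-3],"rot":[0,0,0]},{"linear":[0,0,-6],"rot":[0,0,0]},{"linear":[0,0,-6],"rot":[0,0,0]},{"linear":[0,0,-6],"rot":[0,0,0]},{"linear":[0,0,-6],"rot":[0,0,0]},{"linear":[0,0,-6],"rot":[0,0,0]},{"linear":[0,0,-6],"rot":[0,0,0]},{"linear":[0,0,-6],"rot":[0,0,0]},{"linear":[0,0,-6],"rot":[0,0,0]},{"linear":[0,0,-5],"rot":[0,0,0]}]'
python3 -m crank '[{"linear":[0,0,-4],"rot":[0,0,0]},{"linear":[0,0,-4],"rot":[0,0,0]},{"linear":[0,0,-4],"rot":[0,0,0]}]'
python3 - <<'E'
from h import *
import cv2
a=r.grab_frame("top")[165:285,360:460]; b=r.grab_frame("scene")[230:340,190:275]
cv2.imwrite("pics/z2.png",cv2.hconcat([cv2.resize(a,(400,480)),cv2.resize(b,(371,480))])[:,:,::-1])
E
```

```text
time: 5.4
position: [496.1, -198.5, 35.7]
orientation: [2.171, 0.091, -2.185]
wrist_force: [-11.9, -0.4, 15.5]
grip_width: 0.145
time: 5.7
position: [507.9, -197.5, 35.7]
orientation: [2.171, 0.091, -2.185]
wrist_force: [-9.9, -1.4, 13.6]
grip_width: 0.147
```

View pics/z2.png

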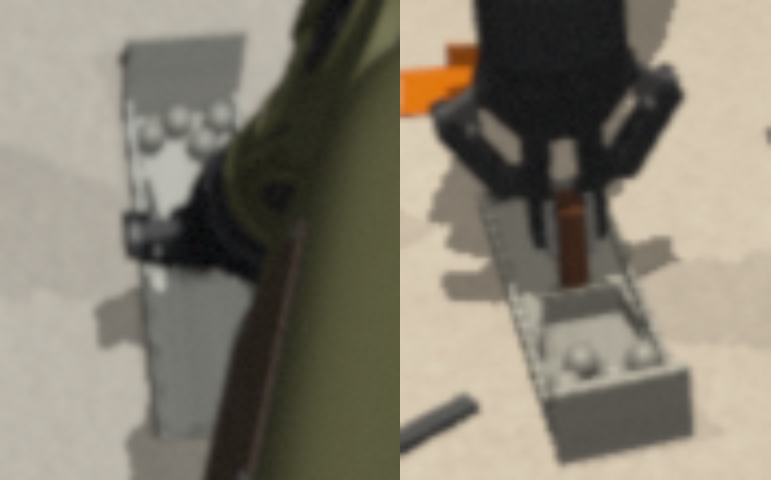

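```bash
python3 -m crank '[{"linear":[0,0,-5],"rot":[0,0,0]},{"linear":[0,0,-5],"rot":[0,0,0]}]'; python3 -m crank '[{"linear":[0,0,-3],"rot":[0,0,0]},{"linear":[0,0,0],"rot":[0,0,0]}]'; python3 -m crank '[{"linear":[0,0,-3],"rot":[0,0,0]},{"linear":[0,0,0],"rot":[0,0,0]}]'
python3 - <<'E'
from h import *
import cv2
a=r.grab_frame("top")[165:285,360:460]; b=r.grab_frame("scene")[230:340,190:275]
cv2.imwrite("pics/z3.png",cv2.hconcat([cv2.resize(a,(400,480)),cv2.resize(b,(371,480))])[:,:,::-1])
E
```

```text
time: 6.0
position: [517.5, -196.8, 35.7]
orientation: [2.17, 0.091, -2.186]
wrist_force: [-19.0, -1.8, 22.4]
grip_width: 0.148
time: 6.2
position: [517.5, -196.7, 35.8]
orientation: [2.164, 0.09, -2.192]
wrist_force: [-17.4, -2.9, 20.4]
grip_width: 0.146
time: 6.4
position: [517.6, -196.7, 36.0]
orientation: [2.159, 0.088, -2.197]
wrist_force: [-23.8, -4.1, 27.6]
grip_width: 0.146
```

View pics/z3.png

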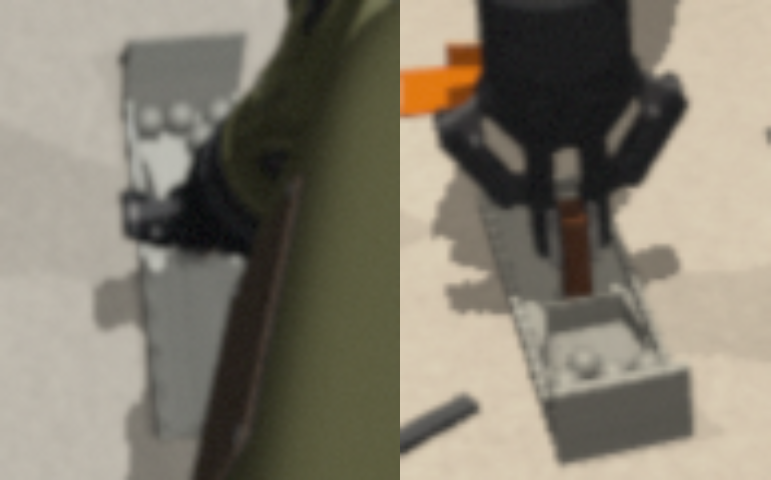

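```bash
python3 -m crank '[{"linear":[-3.7,0,-4.3],"rot":[0,8,0]},{"linear":[-2.3,0,-8.6],"rot":[0,8,0]},{"linear":[-0.3,0,-8],"rot":[0,8,0]},{"linear":[0,0,0],"rot":[0,0,0]},{"linear":[0,0,0],"rot":[0,0,0]},{"linear":[0,0,0],"rot":[0,0,0]},{"linear":[-4.6,0,-2],"rot":[0,0,0]},{"linear":[-9.1,0,-4.1],"rot":[0,0,0]},{"linear":[-9.1,0,-4.1],"rot":[0,0,0]},{"linear":[-9.1,0,-4.1],"rot":[0,0,0]},{"linear":[-9.1,0,-4.1],"rot":[0,0,0]},{"linear":[-9.1,0,-4.1],"rot":[0,0,0]},{"linear":[-4.6,0,-2],"rot":[0,0,0]},{"linear":[0,0,0],"rot":[0,0,0]},{"linear":[0,0,0],"rot":[0,0,0]}]'
python3 - <<'E'
from h import *
import cv2
a=r.grab_frame("top")[165:285,360:460]; b=r.grab_frame("scene")[200:340,180:288]
cv2.imwrite("pics/z4.png",cv2.hconcat([cv2.resize(a,(400,480)),cv2.resize(b,(371,480))])[:,:,::-1])
E
```

```text
time: 8.0
position: [547.5, -194.2, 104.8]
orientation: [2.594, 0.11, -1.685]
wrist_force: [0.1, 0.1, -2.0]
grip_width: 0.148
```

View pics/z4.png

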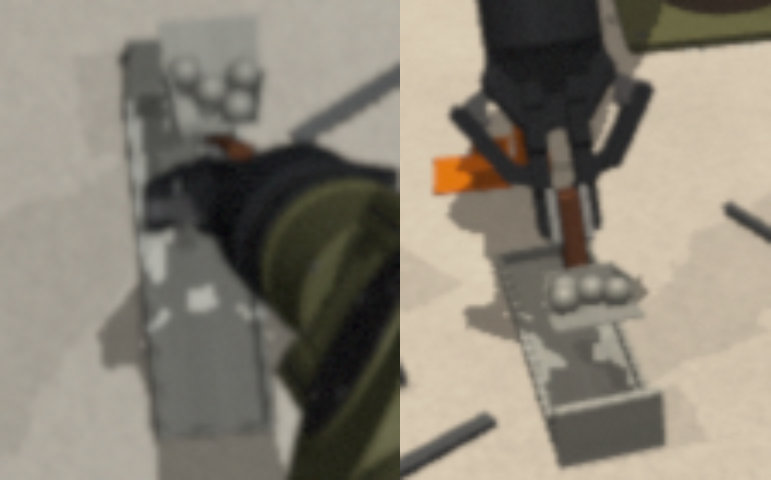

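```bash
cat >> h.py <<'E'
def lipstep(lip,h,p):
    Rm=head(h,p); # lip in tool frame: x(down)=+32, z=-76
    P=np.array(lip)-Rm@np.array([31.7,0,-76]); step(P,Rm)
E
python3 - <<'E'
from h import *
o=r.get_obs(); R0=Ro.from_rotvec(o["orientation"]).as_matrix()
z=-R0[:,2]; print("heading",np.degrees(np.arctan2(z[1],z[0])),"pitch",np.degrees(np.arcsin(z[2])),"roll",R0[:,1],"lip",o["position"]+R0@[31.7,0,-76])
d=np.array([513,196]); h=10; u=np.array([np.cos(np.radians(h)),np.sin(np.radians(h))])
lipstep([*(d-15*u),105],h,24);
E
```

```text
heading 4.849899866205203 pitch 23.930998917646075 roll [ 8.48482101e-02 -9.96393654e-01 -6.84218598e-04] lip [ 629.16805242 -187.08249529  106.08899926]
pos [ 547.1 -194.1  104.2] t 8.1 F [ 0.   0.3 -2.5] grip 0.15146007045769772
rotvec(deg,tool) [-4.71  0.07 -2.05] shift now [ -38.4 -382.8   90. ] after rot [ -24.6 -390.1   58.2]
```

```bash
python3 -m crank '[{"linear":[-9,0,-4],"rot":[0,0,0]},{"linear":[-9,0,-4],"rot":[0,0,0]},{"linear":[-9,0,-4],"rot":[0,0,0]},{"linear":[-0.8,-7.8,1.8],"rot":[0,0,0]},{"linear":[-1.6,-15.6,3.7],"rot":[0,0,0]},{"linear":[-2.6,-26,6.1],"rot":[0,0,0]},{"linear":[-2.6,-26,6.1],"rot":[0,0,0]},{"linear":[-2.6,-26,6.1],"rot":[0,0,0]},{"linear":[-2.6,-26,6.1],"rot":[0,0,0]},{"linear":[-2.6,-26,6.1],"rot":[0,0,0]},{"linear":[-2.6,-26,6.1],"rot":[0,0,0]},{"linear":[-2.6,-26,6.1],"rot":[0,0,0]},{"linear":[-2.6,-26,6.1],"rot":[0,0,0]},{"linear":[-2.6,-26,6.1],"rot":[0,0,0]},{"linear":[-2.6,-26,6.1],"rot":[0,0,0]},{"linear":[-2.6,-26,6.1],"rot":[0,0,0]},{"linear":[-2.6,-26,6.1],"rot":[0,0,0]},{"linear":[-2.6,-26,6.1],"rot":[0,0,0]},{"linear":[-1.6,-15.6,3.7],"rot":[0,0,0]},{"linear":[-0.8,-7.8,1.8],"rot":[0,0,0]}]'
python3 -m crank '[{"linear":[0,0,0],"rot":[-2.4,0,-1]},{"linear":[0,0,0],"rot":[-2.3,0,-1]},{"linear":[0,0,0],"rot":[0,0,0]}]'
python3 - <<'E'
from h import *
import cv2
d=np.array([513,196]); h=10; u=np.array([np.cos(np.radians(h)),np.sin(np.radians(h))])
lipstep([*(d-15*u),100],h,20); lipstep([*(d-15*u),63],h,3)
a=r.grab_frame("top")[140:260,180:300]; b=r.grab_frame("scene")[180:310,330:460]
cv2.imwrite("pics/z5.png",cv2.hconcat([cv2.resize(a,(400,400)),cv2.resize(b,(400,400))])[:,:,::-1])
E
```

```text
time: 10.1
position: [422.6, 89.5, 135.0]
orientation: [2.555, 0.281, -1.666]
wrist_force: [0.3, 0.4, -2.7]
grip_width: 0.145
time: 10.4
position: [423.6, 88.8, 135.2]
orientation: [2.506, 0.385, -1.63]
wrist_force: [-0.9, -0.3, -2.1]
grip_width: 0.154
pos [423.6  88.8 135.2] t 10.4 F [-0.9 -0.3 -2.1] grip 0.1538246487385539
rotvec(deg,tool) [ 5.13 -4.09  4.07] shift now [ 39.1 -87.4  -3.5] after rot [ 32.7 -90.    1.9]
pos [423.6  88.8 135.2] t 10.4 F [-0.9 -0.3 -2.1] grip 0.1538246487385539
rotvec(deg,tool) [  5.71 -21.07   3.29] shift now [ 52.9 -86.4  -2.4] after rot [ 45.2 -90.  -11.7]
```

View pics/z5.png

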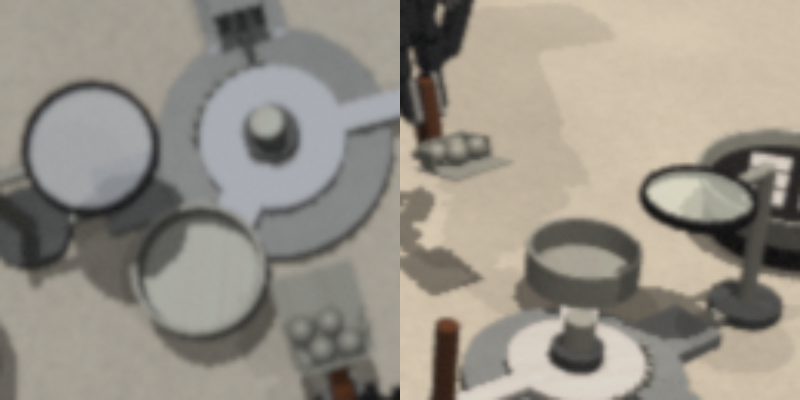

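```bash
python3 -m crank '[{"linear":[2,-6,0],"rot":[0.7,0,0.5]},{"linear":[2,-12,0],"rot":[0.7,0,0.5]},{"linear":[2,-14,0],"rot":[0.7,0,0.5]},{"linear":[2,-14,0],"rot":[0.7,0,0.5]},{"linear":[2,-14,0],"rot":[0.7,0,0.5]},{"linear":[2,-14,0],"rot":[0.7,0,0.5]},{"linear":[2,-9,0],"rot":[0.7,0,0.5]},{"linear":[2,-5,0],"rot":[0.3,0,0.5]},{"linear":[0,0,0],"rot":[0,0,0]},{"linear":[0,0,0],"rot":[0,0,0]}]'
python3 - <<'E'
from h import *
d=np.array([513,196]); h=10; u=np.array([np.cos(np.radians(h)),np.sin(np.radians(h))])
lipstep([*(d-15*u),80],h,16); lipstep([*(d-15*u),63],h,3)
E
```

```text
time: 11.5
position: [422.1, 113.4, 123.0]
orientation: [2.522, 0.346, -1.645]
wrist_force: [-0.9, -0.1, -2.8]
grip_width: 0.147
pos [422.1 113.4 123. ] t 11.5 F [-0.9 -0.1 -2.8] grip 0.1471276824531086
rotvec(deg,tool) [ 3.57 -7.91  3.2 ] shift now [ 37.3 -63.8   3.4] after rot [ 34.1 -65.6   2.5]
pos [422.1 113.4 123. ] t 11.5 F [-0.9 -0.1 -2.8] grip 0.1471276824531086
rotvec(deg,tool) [  3.93 -20.9    2.79] shift now [ 38.  -63.5  -1. ] after rot [ 32.8 -65.6  -9.6]
```

```bash
python3 -c "
from h import *
o=r.get_obs(); print(o['q'].round(3),o['joint_velocities'].round(3))
Rm=Ro.from_rotvec(o['orientation']).as_matrix();z=-Rm[:,2];print(np.degrees(np.arctan2(z[1],z[0])),np.degrees(np.arcsin(z[2])),Rm.round(3))"
```

```text
[ 0.237 -0.062 -0.94   0.274  0.035  3.141] [ 0.003 -0.002  0.003 -0.001 -0.001 -0.001]
13.648280559958579 23.973937172290178 [[ 0.387  0.249 -0.888]
 [ 0.129 -0.968 -0.216]
 [-0.913 -0.031 -0.406]]
```

Run:
```python
from h import *
d=np.array([513,196]); h=30; u=np.array([np.cos(np.radians(h)),np.sin(np.radians(h))])
for z,p in((105,24),(80,16),(63,3)): lipstep([*(d-15*u),z],h,p)
```

```text
pos [422.1 113.4 123. ] t 11.5 F [-0.9 -0.1 -2.8] grip 0.1471276824531086
rotvec(deg,tool) [-14.93  -0.23  -4.7 ] shift now [ 25.1 -30.6  -5.1] after rot [ 27.4 -26.1 -12.6]
pos [422.1 113.4 123. ] t 11.5 F [-0.9 -0.1 -2.8] grip 0.1471276824531086
rotvec(deg,tool) [-15.24  -8.18  -3.65] shift now [ 37.7 -30.3  -0. ] after rot [ 38.5 -26.1 -13.1]
pos [422.1 113.4 123. ] t 11.5 F [-0.9 -0.1 -2.8] grip 0.1471276824531086
rotvec(deg,tool) [-15.63 -21.1   -1.91] shift now [ 38.3 -31.5  -4.2] after rot [ 33.7 -26.1 -25.7]
```

```bash
python3 -m crank '[{"linear":[0,0,0],"rot":[-1.5,0,-0.5]},{"linear":[0,0,0],"rot":[-2.7,0,-0.8]},{"linear":[0,0,0],"rot":[-2.7,0,-0.8]},{"linear":[0,0,0],"rot":[-2.7,0,-0.8]},{"linear":[0,0,0],"rot":[-2.7,0,-0.8]},{"linear":[0,0,0],"rot":[-1.7,0,-0.6]},{"linear":[0,0,0],"rot":[-0.9,0,-0.4]},{"linear":[2,-3,-1],"rot":[0,0,0]},{"linear":[4,-5,-2],"rot":[0,0,0]},{"linear":[4,-5,-3],"rot":[0,0,0]},{"linear":[4,-5,-3],"rot":[0,0,0]},{"linear":[4,-5,-2],"rot":[0,0,0]},{"linear":[2,-3,-1],"rot":[0,0,0]},{"linear":[0,0,0],"rot":[0,0,0]},{"linear":[0,0,0],"rot":[0,0,0]}]'
python3 - <<'E'
from h import *
import cv2
d=np.array([513,196]); h=30; u=np.array([np.cos(np.radians(h)),np.sin(np.radians(h))])
for z,p in((80,16),(63,3)): lipstep([*(d-15*u),z],h,p)
a=r.grab_frame("top")[140:260,180:300]; b=r.grab_frame("scene")[180:310,330:460]
cv2.imwrite("pics/z6.png",cv2.hconcat([cv2.resize(a,(400,400)),cv2.resize(b,(400,400))])[:,:,::-1])
E
```

```text
time: 13.0
position: [425.6, 145.8, 109.6]
orientation: [2.342, 0.627, -1.515]
wrist_force: [-0.1, -0.7, -1.6]
grip_width: 0.151
pos [425.6 145.8 109.6] t 13.0 F [-0.1 -0.7 -1.6] grip 0.15101751772119582
rotvec(deg,tool) [ 0.01 -8.2  -0.02] shift now [20.   0.2  4.5] after rot [20.4  0.2  1.6]
pos [425.6 145.8 109.6] t 13.0 F [-0.1 -0.7 -1.6] grip 0.15101751772119582
rotvec(deg,tool) [ 1.00e-02 -2.12e+01 -2.00e-02] shift now [20.6  0.2  0.2] after rot [19.3  0.2 -7.3]
```

View pics/z6.png

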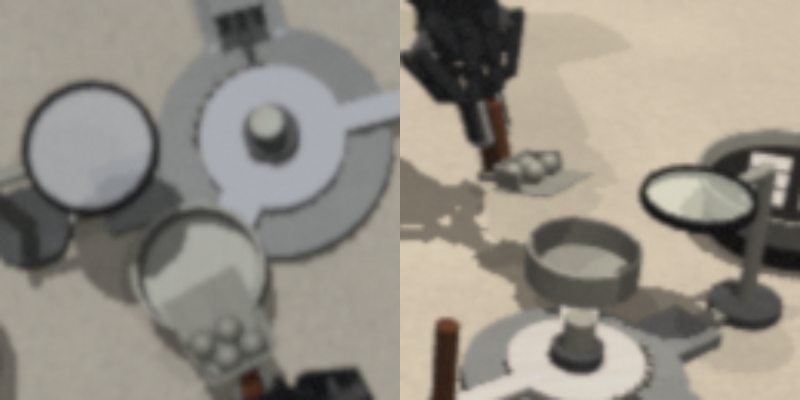

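```bash
python3 -m crank '[{"linear":[2.3,0,-1.5],"rot":[0,-3,0]},{"linear":[2.3,0,-1.5],"rot":[0,-3,0]},{"linear":[2.3,0,-1.7],"rot":[0,-3,0]},{"linear":[2.3,0,-1.8],"rot":[0,-3,0]},{"linear":[2.3,0,-1.8],"rot":[0,-3,0]},{"linear":[2.3,0,-1.8],"rot":[0,-3,0]},{"linear":[2.2,0,-1.9],"rot":[0,-3,0]},{"linear":[0,0,0],"rot":[0,0,0]},{"linear":[0,0,0],"rot":[0,0,0]}]'
python3 - <<'E'
from h import *
d=np.array([513,196]); h=30; u=np.array([np.cos(np.radians(h)),np.sin(np.radians(h))])
lipstep([*(d-10*u),65],h,3)
E
```

```text
time: 14.0
position: [439.7, 153.5, 97.3]
orientation: [1.987, 0.532, -1.877]
wrist_force: [-0.2, -0.3, -2.5]
grip_width: 0.146
pos [439.7 153.5  97.3] t 14.0 F [-0.2 -0.3 -2.5] grip 0.14621421597804868
rotvec(deg,tool) [-0.03 -0.27 -0.02] shift now [ 4.5 -0.2  3.1] after rot [ 4.5 -0.2  3. ]
```

```bash
python3 -m crank '[{"linear":[1,0,0],"rot":[0,0,0]},{"linear":[-1,0,-0.5],"rot":[0,-2,0]},{"linear":[-2,0,-0.5],"rot":[0,-2,0]},{"linear":[-2.7,0,-1.1],"rot":[0,-2,0]},{"linear":[-2.7,0,-1.1],"rot":[0,-2,0]},{"linear":[0,0,0],"rot":[0,0,0]},{"linear":[0,0,0],"rot":[0,0,0]},{"linear":[0,0,0],"rot":[0,0,0]},{"linear":[0,0,0],"rot":[0,0,0]},{"linear":[-4,0,-1.6],"rot":[0,-3,0]},{"linear":[-4,0,-1.6],"rot":[0,-3,0]},{"linear":[-4,0,-1.6],"rot":[0,-3,0]},{"linear":[-4,0,-1.6],"rot":[0,-3,0]},{"linear":[-4,0,-1.6],"rot":[0,-3,0]},{"linear":[0,0,0],"rot":[0,0,0]},{"linear":[0,0,0],"rot":[0,0,0]},{"linear":[0,0,0],"rot":[0,0,0]},{"linear":[0,0,0],"rot":[0,0,0]}]'
python3 - <<'E'
from h import *
import cv2
d=np.array([513,196]); h=30; u=np.array([np.cos(np.radians(h)),np.sin(np.radians(h))])
lipstep([*(d-10*u),65],h,-20)
a=r.grab_frame("top")[140:260,180:300]; b=r.grab_frame("scene")[180:310,330:460]
cv2.imwrite("pics/z7.png",cv2.hconcat([cv2.resize(a,(400,400)),cv2.resize(b,(400,400))])[:,:,::-1])
E
```

```text
time: 15.8
position: [451.6, 160.6, 123.2]
orientation: [1.544, 0.413, -2.195]
wrist_force: [-0.2, -0.2, -1.5]
grip_width: 0.145
pos [451.6 160.6 123.2] t 15.8 F [-0.2 -0.2 -1.5] grip 0.1453036009434521
rotvec(deg,tool) [-0.04 -0.25 -0.01] shift now [ 2.1  0.  -1.1] after rot [ 2.1  0.  -1.1]
```

View pics/z7.png

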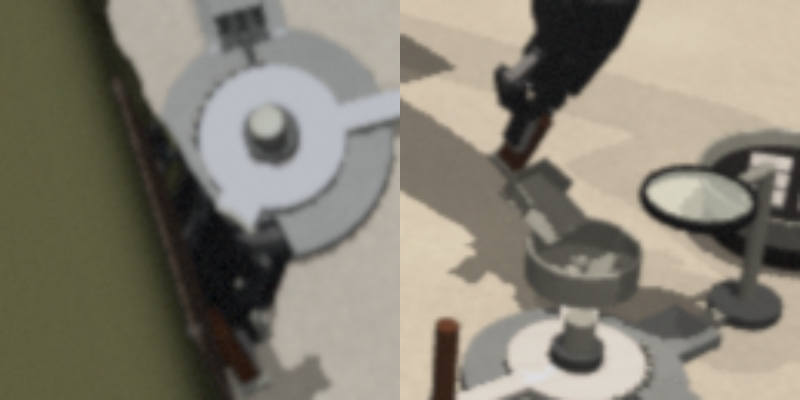

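```bash
python3 -m crank '[{"linear":[-7,0,6],"rot":[0,0,0]},{"linear":[-14,0,12],"rot":[0,0,0]},{"linear":[-14,0,12],"rot":[0,0,0]},{"linear":[-14,0,12],"rot":[0,0,0]},{"linear":[-10,0,0],"rot":[0,7,0]},{"linear":[0,0,0],"rot":[0,7,0]},{"linear":[0,0,0],"rot":[0,6,0]},{"linear":[0,0,0],"rot":[5,0,0]},{"linear":[0,0,0],"rot":[5,0,0]},{"linear":[0,0,0],"rot":[5,0,0]},{"linear":[0,0,0],"rot":[5,0,0]},{"linear":[0,0,0],"rot":[5,0,0]},{"linear":[0,0,0],"rot":[0,0,0]}]'
python3 -c "
from h import *
print(r.get_obs()['q'].round(2));step([452,-202.7,150],head(4.9))"
```

```text
time: 17.2
position: [448.3, 89.5, 193.2]
orientation: [2.154, 0.231, -2.166]
wrist_force: [-0.4, -0.6, -0.3]
grip_width: 0.15
[ 0.16  0.17 -0.36  1.04  0.05  3.14]
pos [448.3  89.5 193.2] t 17.2 F [-0.4 -0.6 -0.3] grip 0.15024225755445764
rotvec(deg,tool) [4.37 0.19 2.96] shift now [ 28.3 290.8  43.4] after rot [ 43.2 291.4  21.3]
```

```bash
python3 -m crank '[{"linear":[1,10,1.5],"rot":[0,0,0]},{"linear":[2,20,3],"rot":[0,0,0]},{"linear":[2,20,3],"rot":[0.4,0,0.3]},{"linear":[2,20,3],"rot":[0.4,0,0.3]},{"linear":[2,20,3],"rot":[0.4,0,0.3]},{"linear":[2,20,3],"rot":[0.4,0,0.3]},{"linear":[2,20,3],"rot":[0.4,0,0.3]},{"linear":[2,20,3],"rot":[0.4,0,0.3]},{"linear":[2,20,2],"rot":[0.4,0,0.3]},{"linear":[2,20,2],"rot":[0.4,0,0.3]},{"linear":[2,20,2],"rot":[0.4,0,0.3]},{"linear":[2,20,2],"rot":[0.4,0,0.3]},{"linear":[2,20,2],"rot":[0.4,0,0]},{"linear":[2,20,2],"rot":[0,0,0]},{"linear":[2,15,2],"rot":[0,0,0]},{"linear":[1,6,1],"rot":[0,0,0]},{"linear":[0,0,0],"rot":[0,0,0]},{"linear":[0,0,0],"rot":[0,0,0]}]'
python3 -c "
from h import *
print(r.get_obs()['q'].round(2));step([452,-202.7,60],head(4.9))"
```

```text
time: 19.0
position: [448.4, -200.2, 155.3]
orientation: [2.172, 0.098, -2.18]
wrist_force: [0.2, 0.3, -1.0]
grip_width: 0.151
[-0.42  0.25 -0.36  0.97 -0.    2.63]
pos [ 448.4 -200.2  155.3] t 19.0 F [ 0.2  0.3 -1. ] grip 0.15145691142625192
rotvec(deg,tool) [0.23 0.19 0.05] shift now [95.3  2.9 -3.7] after rot [95.3  2.8 -3.4]
```

Lower to just above the floor, watching force.

```bash
python3 -m crank '[{"linear":[15,2.8,-3.5],"rot":[0.2,0.2,0]},{"linear":[25,0,0],"rot":[0,0,0]},{"linear":[25,0,0],"rot":[0,0,0]},{"linear":[20,0,0],"rot":[0,0,0]},{"linear":[12,0,0],"rot":[0,0,0]},{"linear":[10,0,0],"rot":[0,0,0]},{"linear":[0,0,0],"rot":[0,0,0]}]'
python3 -m crank '[{"linear":[6,0,0],"rot":[0,0,0]},{"linear":[5,0,0],"rot":[0,0,0]},{"linear":[0,0,0],"rot":[0,0,0]},{"linear":[0,0,0],"rot":[0,0,0]}]'
```

```text
time: 19.7
position: [451.5, -202.2, 47.3]
orientation: [2.176, 0.096, -2.18]
wrist_force: [-0.9, 0.1, -1.2]
grip_width: 0.151
time: 20.1
position: [451.2, -203.2, 38.7]
orientation: [2.177, 0.093, -2.178]
wrist_force: [-7.0, 2.1, 9.8]
grip_width: 0.146
```

```bash
python3 -m crank '[{"linear":[0,0,0],"rot":[0,0,0]},{"linear":[0,0,0],"rot":[0,0,0]},{"linear":[0,0,0],"rot":[0,0,0]},{"linear":[0,0,0],"rot":[0,0,0]},{"linear":[0,0,0],"rot":[0,0,0]},{"linear":[0,0,0],"rot":[0,0,0]}]' 0
python3 -m crank '[{"linear":[-10,0,0],"rot":[0,0,0]},{"linear":[-25,0,0],"rot":[0,0,0]},{"linear":[-40,0,0],"rot":[0,0,0]},{"linear":[-40,0,0],"rot":[0,0,0]},{"linear":[-40,0,0],"rot":[0,0,0]},{"linear":[0,-20,20],"rot":[0,0,0]},{"linear":[0,-20,20],"rot":[0,0,0]},{"linear":[0,-20,20],"rot":[0,0,0]},{"linear":[0,-20,0],"rot":[0,0,0]},{"linear":[0,0,0],"rot":[0,0,0]}]'
python3 - <<'E'
from h import *
import cv2
a=r.grab_frame("top"); b=r.grab_frame("scene")
cv2.imwrite("pics/t8.png",a[:,:,::-1]);cv2.imwrite("pics/s8.png",b[:,:,::-1])
f=lambda i,x,y,w,h:cv2.resize(i[y:y+h,x:x+w],(400,300),interpolation=cv2.INTER_CUBIC)
m=cv2.vconcat([cv2.hconcat([f(a,360,165,160,120),f(b,170,200,120,90)]),cv2.hconcat([f(a,190,140,160,120),f(b,320,220,120,90)])])
cv2.imwrite("pics/m8.png",m[:,:,::-1]); print(r.get_obs()["position"])
for n in("top","scene"):
  for t in("bead0_center","grip_top","dish_floor","scoop"): print(n,t,[(np.round(np.array(d["position"])*[640,480],1).tolist(),round(d["score"],2)) for d in r.landmark_of(n,t)[:6]])
E
```

```text
time: 20.7
position: [452.4, -203.2, 37.2]
orientation: [2.178, 0.094, -2.177]
wrist_force: [0.0, 0.9, 0.8]
grip_width: 0.997
time: 21.7
position: [384.5, -127.2, 193.0]
orientation: [2.178, 0.096, -2.176]
wrist_force: [-0.6, 0.4, 0.4]
grip_width: 1.005
[ 386.11698719 -128.9176796   193.02391425]
top bead0_center [([226.4, 217.1], 0.47)]
top grip_top [([308.7, 155.0], 0.63)]
top dish_floor [([242.2, 223.8], 0.8)]
top scoop [([413.2, 247.7], 0.5)]
scene bead0_center [([402.6, 267.6], 0.52)]
scene grip_top [([345.7, 286.4], 0.56)]
scene dish_floor [([392.1, 268.5], 0.75), ([226.6, 289.6], 0.49)]
scene scoop [([224.7, 290.5], 0.81), ([211.5, 249.2], 0.75), ([167.6, 349.1], 0.53)]
```

View pics/m8.png

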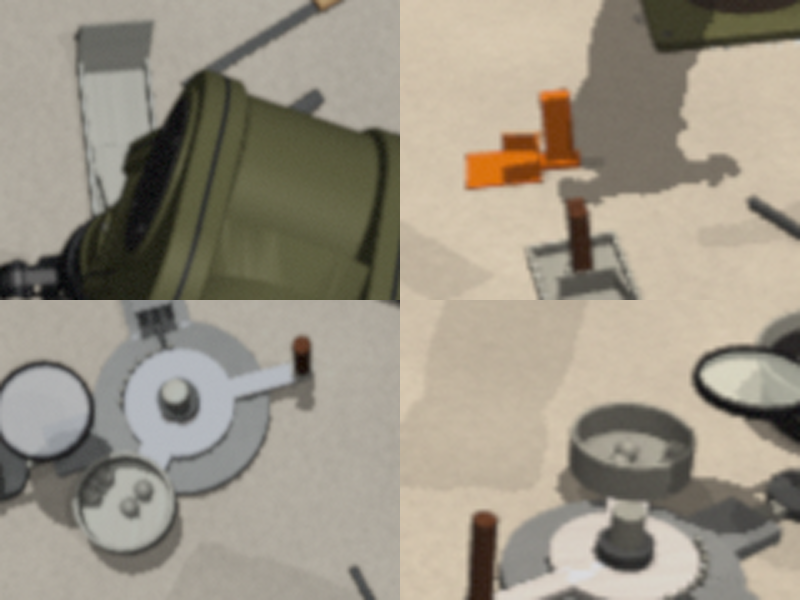

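```bash
python3 -m crank '[{"linear":[0,0,0],"rot":[-8.5,0,0]},{"linear":[0,0,0],"rot":[-8.5,0,0]},{"linear":[0,0,0],"rot":[-8.5,0,0]},{"linear":[0,0,0],"rot":[-8.5,0,0]},{"linear":[0,0,0],"rot":[-8.5,0,0]},{"linear":[0,0,0],"rot":[-8.5,0,0]},{"linear":[0,0,0],"rot":[-8.5,0,0]},{"linear":[0,0,0],"rot":[-8.5,0,0]},{"linear":[0,0,0],"rot":[-8.5,0,0]},{"linear":[0,0,0],"rot":[-8.5,0,0]},{"linear":[0,0,0],"rot":[-8.5,0,0]},{"linear":[0,0,0],"rot":[-8.5,0,0]},{"linear":[0,0,0],"rot":[0,0,0]}]'
python3 -c "
from h import *
print(r.get_obs()['q'].round(2));step([651,38,150],head(107.3))"
```

```text
time: 23.5
position: [385.6, -128.9, 192.2]
orientation: [0.99, 1.334, -0.989]
wrist_force: [-1.0, -0.4, -0.3]
grip_width: 0.999
[-0.32  0.08 -0.47  1.02  0.    0.95]
pos [ 385.6 -128.9  192.2] t 23.5 F [-1.  -0.4 -0.3] grip 0.9992982417974728
rotvec(deg,tool) [-0.43 -0.01 -0.01] shift now [ 42.3 302.4 -82.6] after rot [ 42.2 303.  -80.4]
```

```bash
python3 -m crank '[{"linear":[3,20,-5.4],"rot":[-0.4,0,0]},{"linear":[3,31,-8.3],"rot":[0,0,0]},{"linear":[5,36,-9.8],"rot":[0,0,0]},{"linear":[5,36,-9.8],"rot":[0,0,0]},{"linear":[5,36,-9.8],"rot":[0,0,0]},{"linear":[5,36,-9.8],"rot":[0,0,0]},{"linear":[5,36,-9.8],"rot":[0,0,0]},{"linear":[5,36,-9.8],"rot":[0,0,0]},{"linear":[5,25,-6],"rot":[0,0,0]},{"linear":[1,11,-3],"rot":[0,0,0]},{"linear":[0,0,0],"rot":[0,0,0]},{"linear":[0,0,0],"rot":[0,0,0]}]'
python3 - <<'E'
from h import *
import cv2
step([651,38,58],head(107.3))
a=r.grab_frame("scene")[200:320,280:440]; cv2.imwrite("pics/s9.png",cv2.resize(a,(800,600),interpolation=cv2.INTER_CUBIC)[:,:,::-1])
print([(np.round(np.array(d["position"])*[640,480],1).tolist(),round(d["score"],2)) for d in r.landmark_of("scene","grip_top")[:3]])
y=head(107.3)[:,1]; p=r.get_obs()["position"]
f=lambda X:((px("scene",X)+.5-[280,200])*5).round(0)
print("tips if z+13",f(p+[0,0,13]+45*y),f(p+[0,0,13]-45*y),"grip",f([651,38,102]))
E
```

```text
time: 24.7
position: [649.7, 38.5, 150.4]
orientation: [0.984, 1.337, -0.986]
wrist_force: [-1.1, -1.1, -0.5]
grip_width: 0.997
pos [649.7  38.5 150.4] t 24.7 F [-1.1 -1.1 -0.5] grip 0.9972050466258717
rotvec(deg,tool) [-0.07 -0.    0.07] shift now [92.4  1.2  0.9] after rot [92.4  1.1  0.9]
[([343.7, 286.9], 0.82)]
tips if z+13 [399. 356.] [275. 254.] grip [328. 428.]
```

```bash
python3 -m crank '[{"linear":[15,1,0],"rot":[0,0,0]},{"linear":[25,0,0],"rot":[0,0,0]},{"linear":[25,0,0],"rot":[0,0,0]},{"linear":[15,0,0],"rot":[0,0,0]},{"linear":[10,0,0],"rot":[0,0,0]},{"linear":[0,0,0],"rot":[0,0,0]}]'
python3 -m crank '[{"linear":[0,0,0],"rot":[0,0,0]},{"linear":[0,0,0],"rot":[0,0,0]},{"linear":[0,0,0],"rot":[0,0,0]},{"linear":[0,0,0],"rot":[0,0,0]},{"linear":[0,0,0],"rot":[0,0,0]},{"linear":[0,0,0],"rot":[0,0,0]},{"linear":[0,0,0],"rot":[0,0,0]},{"linear":[0,0,0],"rot":[0,0,0]},{"linear":[0,0,0],"rot":[0,0,0]},{"linear":[0,0,0],"rot":[0,0,0]},{"linear":[0,0,0],"rot":[0,0,0]},{"linear":[0,0,0],"rot":[0,0,0]}]' 1 50
python3 - <<'E'
from h import *
import cv2
print(r.get_obs()["position"])
r.grab_frame("top");
print(r.get_obs()["position"],r.get_obs()["wrist_force"])
E
```

```text
time: 25.4
position: [650.1, 38.8, 59.5]
orientation: [0.984, 1.339, -0.986]
wrist_force: [-0.0, 0.1, -0.7]
grip_width: 0.998
time: 26.6
position: [652.1, 39.5, 61.1]
orientation: [0.984, 1.336, -0.983]
wrist_force: [-0.5, 0.9, 5.5]
grip_width: 0.195
[652.07522505  39.49218969  61.11598345]
[652.10022325  39.44678683  61.12007426] [0.08852013 0.05273382 5.06006247]
```

```bash
python3 -m crank '[{"linear":[0,-2.4,0],"rot":[1.15,0,0]},{"linear":[0,-4.8,-0.1],"rot":[2.29,0,0]},{"linear":[0,-4.8,-0.1],"rot":[2.29,0,0]},{"linear":[0,-4.8,-0.1],"rot":[2.29,0,0]},{"linear":[0,-4.8,-0.1],"rot":[2.29,0,0]},{"linear":[0,-4.8,-0.1],"rot":[2.29,0,0]},{"linear":[0,-4.8,-0.1],"rot":[2.29,0,0]},{"linear":[0,-4.8,-0.1],"rot":[2.29,0,0]},{"linear":[0,-4.8,-0.1],"rot":[2.29,0,0]},{"linear":[0,-4.8,-0.1],"rot":[2.29,0,0]},{"linear":[0,-4.8,-0.1],"rot":[2.29,0,0]},{"linear":[0,-4.8,-0.1],"rot":[2.29,0,0]},{"linear":[0,-4.8,-0.1],"rot":[2.29,0,0]},{"linear":[0,-4.8,-0.1],"rot":[2.29,0,0]},{"linear":[0,-4.8,-0.1],"rot":[2.29,0,0]},{"linear":[0,-2.4,0],"rot":[1.15,0,0]},{"linear":[0,0,0],"rot":[0,0,0]},{"linear":[0,0,0],"rot":[0,0,0]}]'
cat >> h.py <<'E'
def lever():
    s=np.array([652.1,39.5]); 
    p=r.get_obs(); c=np.linalg.norm(p["position"][:2]-s); print("pos",p["position"].round(1),"F",p["wrist_force"].round(1),"grip",p["grip_width"],"chord angle",2*np.arcsin(c/240))
    for n in("top","scene"):
        r.grab_frame(n)
        for t,z in(("grip_top",102),("dish_floor",32)):
            print(n,t,[(atz(n,np.array(d["position"])*[640,480],z).round(1)[:2],round(d["score"],2)) for d in r.landmark_of(n,t)[:2]])
E
python3 -c "
from h import *
lever()"
```

```text
time: 28.45
position: [583.4, 39.8, 61.1]
orientation: [1.428, 1.051, -1.42]
wrist_force: [5.7, 1.6, 1.6]
grip_width: 0.197
pos [583.4  39.8  61.1] F [5.7 1.6 1.6] grip 0.19686641976926356 chord angle 0.5803998722755367
top grip_top [(array([ 456.2, -189.6]), 0.35)]
top dish_floor [(array([565.2, 246.6]), 0.87)]
scene grip_top [(array([651.3, 172.3]), 0.39)]
scene dish_floor [(array([544.9, 249. ]), 0.75)]
```

```bash
python3 -m crank '[{"linear":[0,-2.4,0],"rot":[1.15,0,0]},{"linear":[0,-2.4,0],"rot":[1.15,0,0]},{"linear":[0,-2.4,-0.1],"rot":[1.15,0,0]},{"linear":[0,-2.4,0],"rot":[1.15,0,0]},{"linear":[0,-2.4,0],"rot":[1.15,0,0]},{"linear":[0,-2.4,-0.1],"rot":[1.15,0,0]},{"linear":[0,-2.4,0],"rot":[1.15,0,0]},{"linear":[0,-2.4,0],"rot":[1.15,0,0]},{"linear":[0,-2.4,-0.1],"rot":[1.15,0,0]},{"linear":[0,0,0],"rot":[0,0,0]}]'
python3 -m crank '[{"linear":[0,-1.5,0],"rot":[0.7,0,0]},{"linear":[0,-1.5,0],"rot":[0.7,0,0]},{"linear":[0,0,0],"rot":[0,0,0]},{"linear":[0,0,0],"rot":[0,0,0]},{"linear":[0,0,0],"rot":[0,0,0]}]'
python3 - <<'E'
from h import *
import cv2
lever()
a=r.grab_frame("top"); b=r.grab_frame("scene")
f=lambda i,x,y,w,h:cv2.resize(i[y:y+h,x:x+w],(400,300),interpolation=cv2.INTER_CUBIC)
m=cv2.vconcat([cv2.hconcat([f(a,360,165,160,120),f(b,170,240,120,90)]),cv2.hconcat([f(a,190,120,160,120),f(b,330,210,120,90)])])
cv2.imwrite("pics/m10.png",m[:,:,::-1])
E
```

```text
time: 29.75
position: [563.3, 48.1, 61.1]
orientation: [1.556, 0.942, -1.547]
wrist_force: [4.4, 1.0, 0.7]
grip_width: 0.195
time: 30.25
position: [561.3, 49.1, 61.1]
orientation: [1.573, 0.925, -1.563]
wrist_force: [7.5, -0.1, 0.3]
grip_width: 0.197
pos [561.3  49.1  61.1] F [ 7.5 -0.1  0.3] grip 0.19715530098052467 chord angle 0.7801584791844369
top grip_top []
top dish_floor [(array([579.8, 257.6]), 0.93)]
scene grip_top [(array([739.8,  94.9]), 0.59), (array([585.7, 327.8]), 0.25)]
scene dish_floor [(array([584.5, 253. ]), 0.82)]
```

View pics/m10.png

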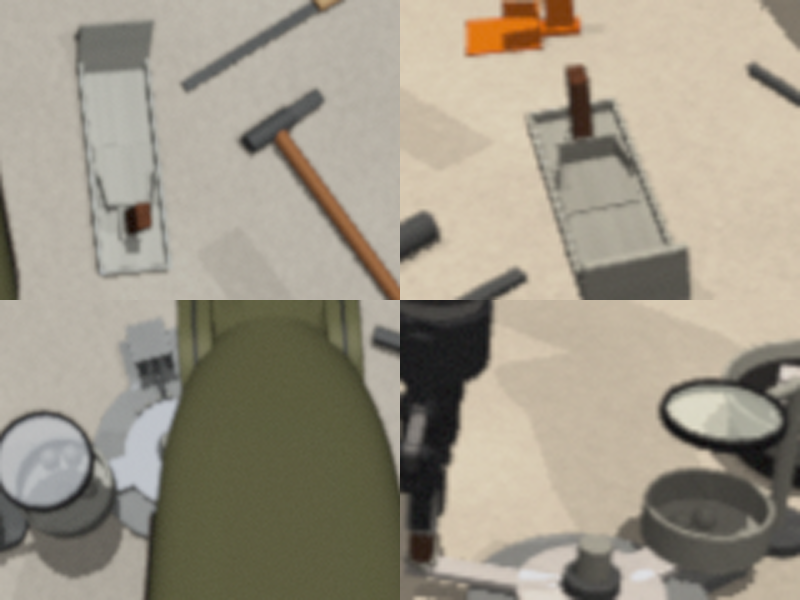

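```bash
python3 -m crank '[{"linear":[0,-0.8,0],"rot":[0,0,0]},{"linear":[0,0,0],"rot":[0,0,0]},{"linear":[0,0,0],"rot":[0,0,0]},{"linear":[0,0,0],"rot":[0,0,0]}]'
python3 -c "
from h import *
print(r.finish_job())"
```

```text
time: 31.05
position: [561.0, 49.3, 61.1]
orientation: [1.573, 0.924, -1.563]
wrist_force: [7.7, 0.1, -0.4]
grip_width: 0.196
the job is handed in; nothing more can be done
None
```

The job is handed in at about 31 s of the 72 s allowed. The arm is still holding the lever at the fourth click; no verdict was returned.

- **Beads:** I scooped all four beads against the slope and tipped them into the dish. A picture before the lever was pulled showed all four in the dish. The last one showed some of them in the dish under the lens; I couldn't count all four there.
- **Scoop:** I set it back in the tray and let go. It lay flat in the last picture. On the way down it touched the floor with about 10 N, around 3 mm higher than expected, so it may have shifted slightly in the grip.
- **Lever:** I pinched its grip and pulled it to about 0.78 rad, worked out from how far the arm moved. The 7.7 N pull is a little under the 8.8 N spring pull given for the fourth notch, which fits just short of 0.80. The grip opening matches the grip being held.
- **Bystanders:** No move went near the hammer, punch, bowl or file. I didn't measure their final positions; the pictures showed nothing out of place.

**Checks that disagreed:**
- The two cameras differed by about 5 mm. I settled this using the gripper's known position and contact forces.
- At the end the detector no longer found the lever grip, as the arm hid it. The lever angle therefore rests on the arm's position, the pull force and the dish being under the lens.
- The carry to the dish first stopped short at the last joint's limit. I poured from a different heading and no beads were lost.

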